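# Put the glasses case away behind the sliding door

## Task

Put the sunglasses away: slide the door of the low glass-topped compartment open, push the closed glasses case, lying flat, through the doorway and in under the glass, and slide the door fully shut again. Leave all the other things where they are.

Things in the scene. Friction and masses are not known exactly. Their poses are not given: they have to be found in the camera images.
- cubby: low white melamine compartment with an 8 mm glass top, fixed on the ledge: 452 mm long, 180 mm deep, 80 mm high. Origin: on the ledge, middle of its front line. x points level into the compartment, y runs along the front, z up. A partition at y = 0 parts two halves: at negative y a fixed front panel, at positive y the bay behind the doorway, which the sliding door covers
- doorway (a point): middle of the doorway's lower edge, on the front line at compartment x = 0, y = 114 mm, z = 0; axes as the compartment's. The doorway is as wide as the bay behind it: compartment y from 6 to 214 mm; the bay reaches to the back wall at x = 166 mm and is 68 mm high. No sill: the ledge runs on into the bay
- track (a point): middle of the aluminium track bar over the doorway and the fixed half, along the whole front: 14 mm deep (compartment x from -2 to 12 mm), its underside 68 mm and its top 80 mm above the ledge. The glass begins behind it, top at 78 mm. Axes as the compartment's
- door (a joint): travel of the sliding door in m: 0 fully shut, 0.205 fully open (it then stands before the fixed half); grows as it slides towards the compartment's -y. Wood-veneered panel 214 mm wide, 8 mm thick (compartment x from 2 to 10 mm), hung from the track, its bottom 3 mm above the ledge. It stays where it is left and takes 1 to 2 N to slide slowly
- door_pull (a point): middle of the door's pull, 34.5 mm above the ledge: an upright aluminium strip 63 mm tall (z 3 to 66 mm), 10 mm thick along the sliding direction, on the door's +y edge, standing out 24 mm in front of the track bar. This point lies at compartment x = -12 mm, y = 209 mm minus the door's travel; the door fully open leaves y from 14 to 214 mm clear. Axes as the compartment's
- case: closed black clamshell glasses case with steel spring clip, 160 mm long (its x), 58 mm wide (its y, clip at -y, hinge at +y), 40 mm high, 0.14 kg, sunglasses inside, lying flat on the ledge. Origin: centre of its underside
- watch: steel wrist watch lying on its side, about 72 x 54 x 40 mm, in the closed-off far half of the compartment under the glass. Origin: centre of its underside. To be left alone
- comb: wooden hair comb, 180 x 45 x 7 mm, lying flat on the ledge. Origin: centre of its underside. To be left alone
- dish: round white ceramic coin dish, 110 mm across, 24 mm high, on the ledge behind the compartment. Origin: centre of its underside. To be left alone
- lotion: lotion bottle, 60 mm diameter, 165 mm tall, on the ledge. Origin: centre of its underside. To be left alone
- spray: metal body-spray can, 52 mm diameter, 150 mm tall, on the ledge. Origin: centre of its underside. To be left alone
- jar: squat cream jar, 72 mm diameter, 55 mm tall, on the ledge. Origin: centre of its underside. To be left alone
- phone: black mobile phone, 152 x 72 x 8 mm, lying flat on the ledge. Origin: centre of its underside. To be left alone
Things that resemble listed ones, but are neither listed nor needed, are in the scene too. Leave any blue or orange look-alike of the case alone.

How it is judged:
By the outcome, as a careful person would: the job done as asked, in the order asked, and still so for the second after the job is handed in, with the robot touching nothing.
It also fails if it takes over 72 s, if anything falls off the work surface, if the arm or the gripper's body presses on something with over 40 N, if the wrist force passes 120 N, or if a joint passes its speed limit or range.

## Robot

A 6-joint arm with a two-finger parallel gripper is mounted at the origin on the work surface. World frame = base frame: x ahead of the robot, y to its left, z up, the work surface at z = 0. Lengths are in mm, angles in degrees, forces in N, time in s.
With the tool pointing down it reaches from about 300 to 850 mm from the base axis. Payload 4.2 kg.
Tool frame: the origin (TCP) lies at the very end of the fingers, on their centre line; the grasp point (between the pads) lies 19 mm behind it (env.grasp_offset is the distance from the TCP to the grasp point, in mm); z points along the fingers, y is the line along which they close (so a half turn about z gives the same grasp; the last joint's range is limited). The gripper opens to 91 mm and grips with 3 to 60 N. Pads are 32 mm wide; open, the fingers measure 118 mm over their backs; the gripper's body (76 mm by 178 mm) begins 60 mm behind the grasp point.
Start: joints at [69.213, 18.312, 89.639, -0, 72.044, -1.146], TCP at [193.275, 541.561, 213.976] pointing down, gripper open.
Joint ranges: [-177.97, 177.97], [-48.28, 115.42], [12.27, 149.76], [-77.06, 257.06], [2.81, 150.46], [-146.56, 146.56]. Speed limits (degrees/s): [147.25, 147.25, 180, 180, 180, 180].

## Interface

Orientations are given as [roll, pitch, yaw] about the fixed x, y, z axes, in that order (R = Rz(yaw) Ry(pitch) Rx(roll)).
In Python, from workcell import env gives the robot as it stands. The module is installed in compiled form; this text tells all that it offers.
- The arm moves only by the tool send_rows, never from a script. Its argument "motion" is a list of rows, each an object of numbers: "tx", "ty", "tz": the shift along the tool's x, y, z in units of 500 mm (1.0 is 500 mm); "rx", "ry", "rz": the turn, a rotation vector about the tool's x, y, z in units of 30 degrees (1.0 is 30 degrees); "gripper": the closure, from -1 (fully open) to 1 (shut). In form: [{"tx": .., "ty": .., "tz": .., "rx": .., "ry": .., "rz": .., "gripper": ..}, ...]. A call has 1 to 12 rows; each row shifts and turns the commanded pose from where the row before left it, along the tool's axes as they then stand; what a row does not reach is not made up. A row lasts 1/8 s, in which the tool goes at most 62.5 mm and 10.7 degrees, less where a joint would pass 70% of its speed; a pose out of reach is approached as far as the arm can. A call with a number of a shift or a turn outside -1 to 1 is refused whole. A call with a gripper value outside its range is refused whole. The fingers move at their own pace and stop on an object; "grip_force" is the grip in N (left out, the last holds). Time passes only in rows, so rows that do not move let the fingers close. It gives the time, the measured TCP pose, the force, the opening and the grip force at its end, in the units of the state.
- env.state(): the state, without advancing time (a new reading comes with each control period).
- env.grab_frame(name): name is "side" or "top"; returns a dict with "frame" (384x512x3 uint8, red, green, blue), "vertical_fov" (degrees; the focal length in pixels is half the picture's height over the tangent of half this angle, whatever the lens; pixels are square), "cx", "cy" (the principal point, pixels), "rvec" (rotation vector, rad) and "tvec" (3), from world to camera coordinates, as OpenCV has them. Camera axes: x right, y down, z forward; pixel columns grow to the right and rows downward; lengths in mm; the calibration is good to about 2 mm. A picture is of the moment at which its call begins. There is no depth.
- env.job_done(): hands the job in; it is judged then, once.
The state is a dict: "time_s": time; "qpos": joint angles; "qvel": joint speeds; "effort": joint torques, N m; "ee_pos": TCP position; "ee_rot": TCP orientation; "force": force on the tool from outside, world axes, zero at the start; "torque": the same for the moment, N m; "gripper_width": finger opening in mm; "gripper_force": force on a finger pad.
Only numpy, scipy, OpenCV 4.12 (cv2) and the standard library are available. Lean on these libraries where they do the work, as an engineer would, in place of code of your own. Each camera call takes 0.05 s, during which the arm holds its last target. There are 200 camera calls.

## Working session

There is one attempt and no reset: what is moved stays moved. The work goes in short steps, Python scripts to look and compute and a tool call to move; the robot and the scene stay as the last step left them, time stands still between calls to the robot, and variables do not carry over. Pictures are saved under pics/ and viewed, at most 11 in all, crops included, and the job is handed in when it is done.

Besides the shell and the picture viewer there is one more tool, called after "Emit:" by a JSON object that holds its "api" and its "payload", one argument or row to a line. send_rows: Moves the arm, as the interface text tells. Shifts and turns lie within -1 to 1; 1 stands for 500 mm of shift or 30 degrees of turn. Its arguments: {"type":"object","properties":{"motion":{"type":"array"},"grip_force":{"type":"number"}},"required":["motion"]}

```bash
mkdir -p pics; cat > h.py <<'E'
import numpy as np, cv2
from workcell import env
def grab(n):
    f=env.grab_frame(n); h,w=f["frame"].shape[:2]
    F=h/2/np.tan(np.radians(f["vertical_fov"])/2)
    f["K"]=np.array([[F,0,f["cx"]],[0,F,f["cy"]],[0,0,1.]]); f["R"]=cv2.Rodrigues(np.array(f["rvec"],float))[0]; f["t"]=np.array(f["tvec"],float).ravel()
    return f
def ray(f,u,v):
    d=f["R"].T@np.linalg.solve(f["K"],[u,v,1]); return -f["R"].T@f["t"], d/np.linalg.norm(d)
def onz(f,u,v,z):
    c,d=ray(f,u,v); return c+d*(z-c[2])/d[2]
def proj(f,p):
    q=f["K"]@(f["R"]@np.array(p,float)+f["t"]); return q[:2]/q[2]
def tri(f,a,g,b):
    (c,d),(e,h)=ray(f,*a),ray(g,*b)
    s=np.linalg.lstsq(np.c_[d,-h],e-c,rcond=None)[0]; p,q=c+s[0]*d,e+s[1]*h
    return (p+q)/2,np.linalg.norm(p-q)
E
python3 - <<'E'
from h import *
for n in("top","side"):
    f=grab(n); print(n,f["K"][0,0],-f["R"].T@f["t"],f["R"][2])
    cv2.imwrite(f"pics/{n}0.png",cv2.resize(f["frame"][:,:,::-1],(800,600),interpolation=cv2.INTER_CUBIC))
E
```

```text
top 377.57657965586446 [ 339.30968612   24.09549433 1222.53766219] [ 0.11955337 -0.01075866 -0.99276948]
side 367.49472177739824 [ -28.1205035  -752.30355436  591.00035615] [ 0.48166023  0.72377765 -0.49411469]
```

View pics/top0.png

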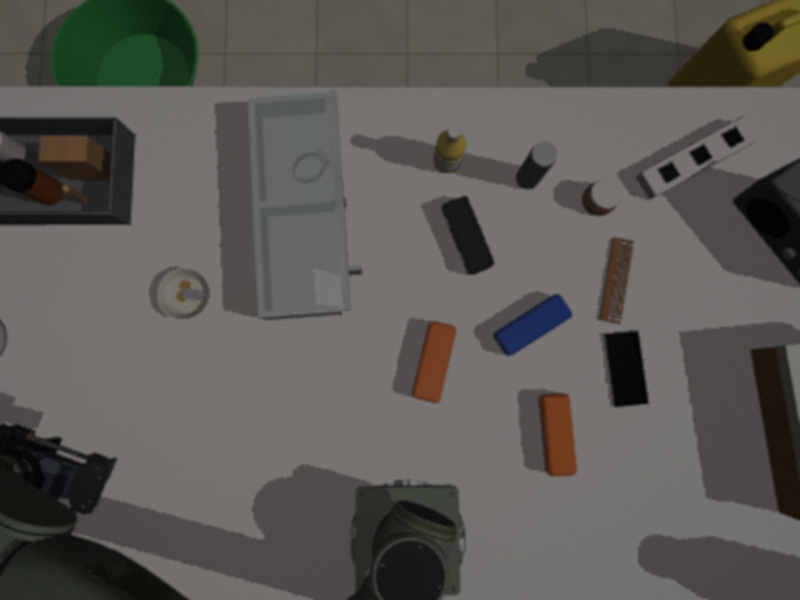

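View pics/side0.png

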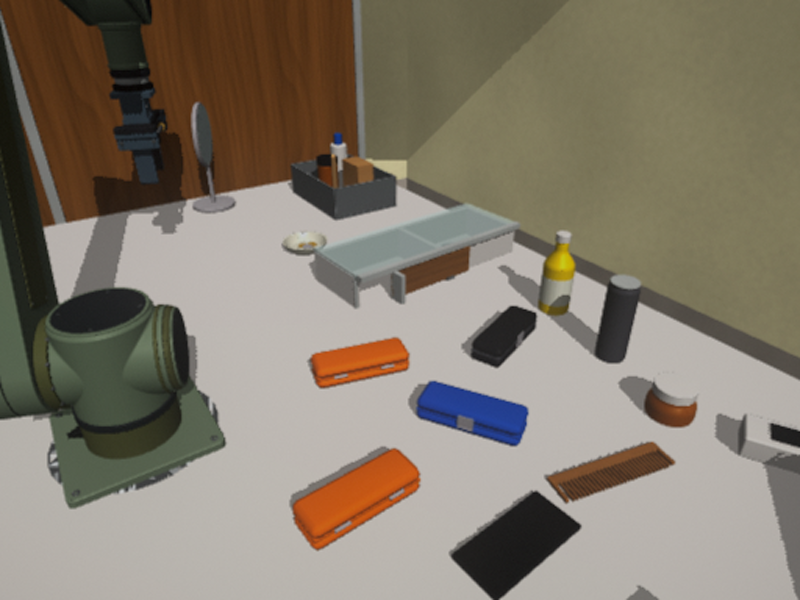

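The top view shows the black case at (467,235), the cubby spanning (249..350, 92..318) and the pull at (355,269), so the door is partly open.

Possible mistakes for the case, all top-view pixels:
- phone (627,368): thin and flat
- blue case (533,324)
- orange cases (435,362) and (558,434)

The choice is the black, thick one with the clip, at (467,235).

```bash
python3 - <<'E'
from h import *
print(env.state()["ee_rot"])
T,S=grab("top"),grab("side")
a=cv2.resize(T["frame"][50:210,150:330,::-1],None,fx=3,fy=3,interpolation=cv2.INTER_CUBIC)[:, :]
b=cv2.resize(S["frame"][125:245,190:350,::-1],None,fx=5,fy=5,interpolation=cv2.INTER_CUBIC)
cv2.imwrite("pics/ct.png",a);cv2.imwrite("pics/cs.png",b)
for f,(x0,y0,x1,y1) in((T,(275,120,325,180)),(S,(295,190,350,240))):
    g=f["frame"][y0:y1,x0:x1].max(2); m=(g<50).astype(np.uint8)
    c=max(cv2.findContours(m,0,2)[0],key=cv2.contourArea); r=cv2.minAreaRect(c); print(np.add(r[0],(x0,y0)),r,cv2.contourArea(c))
    if f is T:
        box=cv2.boxPoints(r)+[x0,y0]; P=np.array([onz(f,*p,30)[:2] for p in box]); print(P.round(),P.mean(0),np.linalg.norm(np.diff(P,axis=0),axis=1))
E
```

```text
[-1.79906754e+02 -6.53099167e-04  1.60361976e+02]
[298.52514648 149.989645  ] ((23.525146484375, 29.98964500427246), (48.681583404541016, 18.058420181274414), 67.61986541748047) 797.0
[[ 674.  -71.]
 [ 697. -126.]
 [ 549. -183.]
 [ 527. -129.]] [ 611.79648027 -127.40385004] [ 59.24431198 159.14415902  58.4074837 ]
[321.92874336 213.93349457] ((26.928743362426758, 23.933494567871094), (22.029132843017578, 46.39764404296875), 43.02506637573242) 777.5
```

View pics/ct.png

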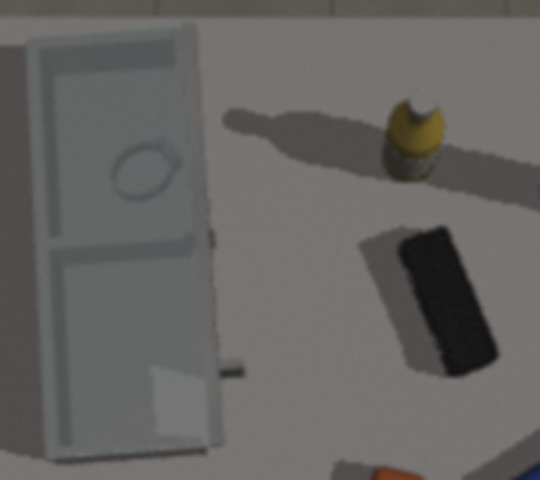

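View pics/cs.png

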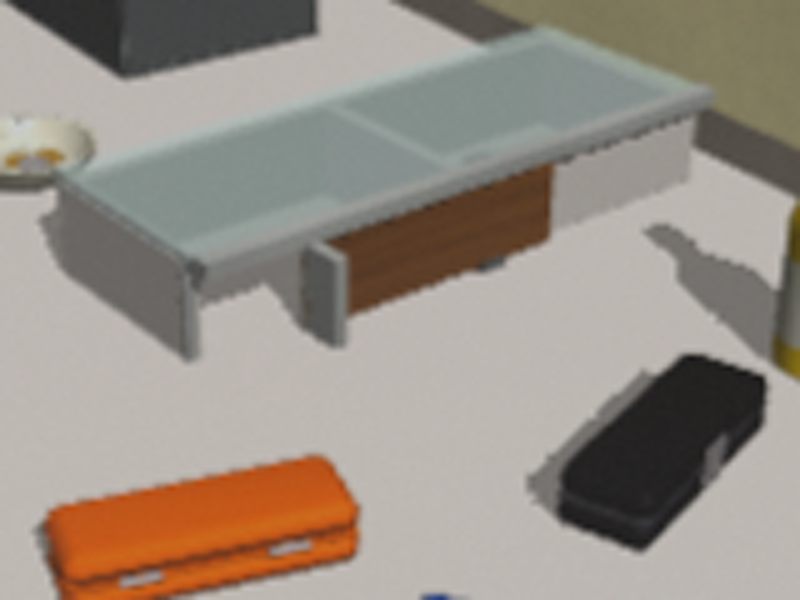

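The top crop shows the track bar from crop pixel (194,24) to (221,443), the pull at (230,368) and a small dark thing at (212,238). The side crop confirms the black case with its clip. It also shows the door partly open with the pull at (330,295), and the same small dark thing at (490,265).

```bash
python3 - <<'E'
from h import *
T,S=grab("top"),grab("side")
ct=lambda u,v:(150+u/3,50+v/3); cs=lambda u,v:(190+u/5,125+v/5)
np.set_printoptions(precision=1,suppress=True)
for n,a,b in(("far front top",(195,24),(714,92)),("near front top",(221,443),(196,270)),("back near",(47,460),(62,180)),("pull outer top",(244,370),(338,254)),("dark",(212,238),(492,265)),("case near-clip top?",(455,377),(565,490))):
    print(n,*tri(T,ct(*a),S,cs(*b)))
fa=onz(T,*ct(195,24),80);ne=onz(T,*ct(221,443),80);print(fa,ne,np.linalg.norm(fa-ne))
for p in((47,460),(28,38)):print("back",onz(T,*ct(*p),78))
print("foot near front",onz(S,*cs(196,358),0)); print("pull foot",onz(S,*cs(340,345),3),onz(S,*cs(312,335),3)); print("pull top T",onz(T,*ct(243,370),66)); print("darkfloor",onz(S,*cs(492,268),0),onz(T,*ct(212,238),5),onz(T,*ct(212,238),40))
E
```

```text
far front top [900.1 139.4  77.1] 0.10020961409278326
near front top [450.2 111.   74.8] 6.63895121783011
back near [439.6 285.6  69.5] 6.037368338641569
pull outer top [530.2  85.6  72.8] 3.71076844467789
dark [688.  126.2   1.8] 0.26218682083518585
case near-clip top? [ 529.2 -137.5   25. ] 2.307971794478268
[898.6 139.2  80. ] [452.6 109.1  80. ] 447.03122271714665
back [436.2 284.9  78. ]
back [883.9 315.7  78. ]
foot near front [455.8 133.3   0. ]
pull foot [537.9  91.6   3. ] [530.1 112.4   3. ]
pull top T [529.7  87.9  66. ]
darkfloor [687.3 125.5   0. ] [687.2 125.9   5. ] [677.2 123.   40. ]
```

```bash
cat >> h.py <<'E'
from scipy.spatial.transform import Rotation as Rn
O=np.array([675.6,124.5]); A=3.85
cy=-np.array([np.cos(np.radians(A)),np.sin(np.radians(A))]); cx=np.array([cy[1],-cy[0]])
def W(x,y,z): return np.r_[O+x*cx+y*cy,z]
def C(p): d=np.array(p[:2])-O; return np.array([d@cx,d@cy,p[2]])
def delta(target,rot=None):  # turn first, then shift: units of the rows
    s=env.state(); R0=Rn.from_euler("xyz",s["ee_rot"],degrees=True)
    R1=R0 if rot is None else Rn.from_euler("xyz",rot,degrees=True)
    print("turn",((R0.inv()*R1).as_rotvec(degrees=True)/30).round(3),"shift after",(R1.inv().apply(np.array(target)-s["ee_pos"])/500).round(3),"comp",C(s["ee_pos"]).round(1),s["time_s"])
E
python3 - <<'E'
from h import *
print(W(-22,140,25)); delta(W(-22,140,130),[180,0,90+A])
E
```

```text
[537.39312618  93.14940147  25.        ]
turn [-1.000e-03  1.000e-03  2.217e+00] shift after [-0.941  0.627  0.167] comp [448.4 453.3 213.7] 0.3
```

Emit:
{"api": "send_rows", "payload": {
  "motion": [
    {"rz": 0.277,"gripper": 0.12},
    {"rz": 0.277,"gripper": 0.12},
    {"rz": 0.277,"gripper": 0.12},
    {"rz": 0.277,"gripper": 0.12},
    {"rz": 0.277,"gripper": 0.12},
    {"rz": 0.277,"gripper": 0.12},
    {"rz": 0.277,"gripper": 0.12},
    {"rz": 0.277,"gripper": 0.12}
  ]
}}

```text
invalid input at $.motion[0]: expected keys tx, ty, tz, rx, ry, rz, gripper
```

Emit:
{"api": "send_rows", "payload": {
  "motion": [
    {"tx": -0.08,"ty": 0.052,"gripper": 0.12},
    {"tx": -0.08,"ty": 0.052,"gripper": 0.12},
    {"tx": -0.08,"ty": 0.052,"gripper": 0.12},
    {"tx": -0.08,"ty": 0.052,"gripper": 0.12},
    {"tx": -0.08,"ty": 0.052,"gripper": 0.12},
    {"tx": -0.08,"ty": 0.052,"gripper": 0.12},
    {"tx": -0.08,"ty": 0.052,"gripper": 0.12},
    {"tx": -0.08,"ty": 0.052,"gripper": 0.12},
    {"tx": -0.08,"ty": 0.052,"gripper": 0.12},
    {"tx": -0.08,"ty": 0.052,"gripper": 0.12},
    {"tx": -0.08,"ty": 0.052,"gripper": 0.12},
    {"tx": -0.08,"ty": 0.052,"gripper": 0.12}
  ]
}}

```text
invalid input at $.motion[0]: expected keys tx, ty, tz, rx, ry, rz, gripper
```

```bash
python3 - <<'E'
from h import *
s=env.state(); print(s["ee_rot"],s["gripper_width"]); delta(W(-22,144,130),[180,0,90+A])
E
```

```text
[-1.79969637e+02  3.71902858e-04  1.60359857e+02] 91.63465110028618
turn [-1.000e-03  1.000e-03  2.217e+00] shift after [-0.941  0.619  0.167] comp [448.4 453.3 213.7] 0.3
```

All keys are required in every row.

Emit:
{"api": "send_rows", "payload": {
  "motion": [
    {"tx": 0,"ty": 0,"tz": 0,"rx": 0,"ry": 0,"rz": 0.277,"gripper": 0.12},
    {"tx": 0,"ty": 0,"tz": 0,"rx": 0,"ry": 0,"rz": 0.277,"gripper": 0.12},
    {"tx": 0,"ty": 0,"tz": 0,"rx": 0,"ry": 0,"rz": 0.277,"gripper": 0.12},
    {"tx": 0,"ty": 0,"tz": 0,"rx": 0,"ry": 0,"rz": 0.277,"gripper": 0.12},
    {"tx": 0,"ty": 0,"tz": 0,"rx": 0,"ry": 0,"rz": 0.277,"gripper": 0.12},
    {"tx": 0,"ty": 0,"tz": 0,"rx": 0,"ry": 0,"rz": 0.277,"gripper": 0.12},
    {"tx": 0,"ty": 0,"tz": 0,"rx": 0,"ry": 0,"rz": 0.277,"gripper": 0.12},
    {"tx": 0,"ty": 0,"tz": 0,"rx": 0,"ry": 0,"rz": 0.277,"gripper": 0.12}
  ]
}}

```text
time_s: 1.3
ee_pos: [193.2, 541.5, 213.9]
ee_rot: [-180.0, 0.0, 93.6]
force: [0.9, -0.9, 0.0]
gripper_width: 40.1
gripper_force: 0.0
```

Emit:
{"api": "send_rows", "payload": {
  "motion": [
    {"tx": -0.08,"ty": 0.052,"tz": 0,"rx": 0,"ry": 0,"rz": 0,"gripper": 0.12},
    {"tx": -0.08,"ty": 0.052,"tz": 0,"rx": 0,"ry": 0,"rz": 0,"gripper": 0.12},
    {"tx": -0.08,"ty": 0.052,"tz": 0,"rx": 0,"ry": 0,"rz": 0,"gripper": 0.12},
    {"tx": -0.08,"ty": 0.052,"tz": 0,"rx": 0,"ry": 0,"rz": 0,"gripper": 0.12},
    {"tx": -0.08,"ty": 0.052,"tz": 0,"rx": 0,"ry": 0,"rz": 0,"gripper": 0.12},
    {"tx": -0.08,"ty": 0.052,"tz": 0,"rx": 0,"ry": 0,"rz": 0,"gripper": 0.12},
    {"tx": -0.08,"ty": 0.052,"tz": 0,"rx": 0,"ry": 0,"rz": 0,"gripper": 0.12},
    {"tx": -0.08,"ty": 0.052,"tz": 0,"rx": 0,"ry": 0,"rz": 0,"gripper": 0.12},
    {"tx": -0.08,"ty": 0.052,"tz": 0,"rx": 0,"ry": 0,"rz": 0,"gripper": 0.12},
    {"tx": -0.08,"ty": 0.052,"tz": 0,"rx": 0,"ry": 0,"rz": 0,"gripper": 0.12},
    {"tx": -0.08,"ty": 0.052,"tz": 0,"rx": 0,"ry": 0,"rz": 0,"gripper": 0.12},
    {"tx": 0,"ty": 0,"tz": 0,"rx": 0,"ry": 0,"rz": 0,"gripper": 0.12}
  ]
}}

```text
time_s: 2.8
ee_pos: [509.9, 119.7, 213.7]
ee_rot: [180.0, 0.0, 93.6]
force: [-1.7, 0.9, 0.4]
gripper_width: 40.2
gripper_force: 0.0
```

```bash
python3 - <<'E'
from h import *
s=env.state(); print(s["ee_rot"],s["gripper_width"]); delta(W(-22,144,130),[180,0,90+A])
E
```

```text
[1.79982193e+02 2.65254969e-02 9.36388935e+01] 40.19721030334471
turn [ 0.001  0.001 -0.007] shift after [-0.057  0.043  0.167] comp [  6.3 165.7 213.7] 2.8
```

Emit:
{"api": "send_rows", "payload": {
  "motion": [
    {"tx": -0.028,"ty": 0.02,"tz": 0.04,"rx": 0,"ry": 0,"rz": 0,"gripper": 0.12},
    {"tx": -0.028,"ty": 0.02,"tz": 0.06,"rx": 0,"ry": 0,"rz": 0,"gripper": 0.12},
    {"tx": 0,"ty": 0,"tz": 0.08,"rx": 0,"ry": 0,"rz": 0,"gripper": 0.12},
    {"tx": 0,"ty": 0,"tz": 0.08,"rx": 0,"ry": 0,"rz": 0,"gripper": 0.12},
    {"tx": 0,"ty": 0,"tz": 0,"rx": 0,"ry": 0,"rz": 0,"gripper": 0.12}
  ]
}}

```text
time_s: 3.42
ee_pos: [527.3, 95.7, 81.5]
ee_rot: [-179.6, 0.0, 93.9]
force: [-0.2, 0.0, -0.1]
gripper_width: 40.2
gripper_force: 0.0
```

```bash
python3 - <<'E'
from h import *
S=grab("side"); print(C(env.state()["ee_pos"]))
for y in(120,130,140,145,150):print(y,(5*(proj(S,W(-26,y,66))-[190,125])).round())
cv2.imwrite("pics/s1.png",cv2.resize(S["frame"][125:245,190:350,::-1],None,fx=5,fy=5,interpolation=cv2.INTER_CUBIC))
E
```

```text
[-18.61406822 147.89419758  83.58462966]
120 [367. 250.]
130 [354. 254.]
140 [342. 259.]
145 [335. 261.]
150 [329. 263.]
```

View pics/s1.png

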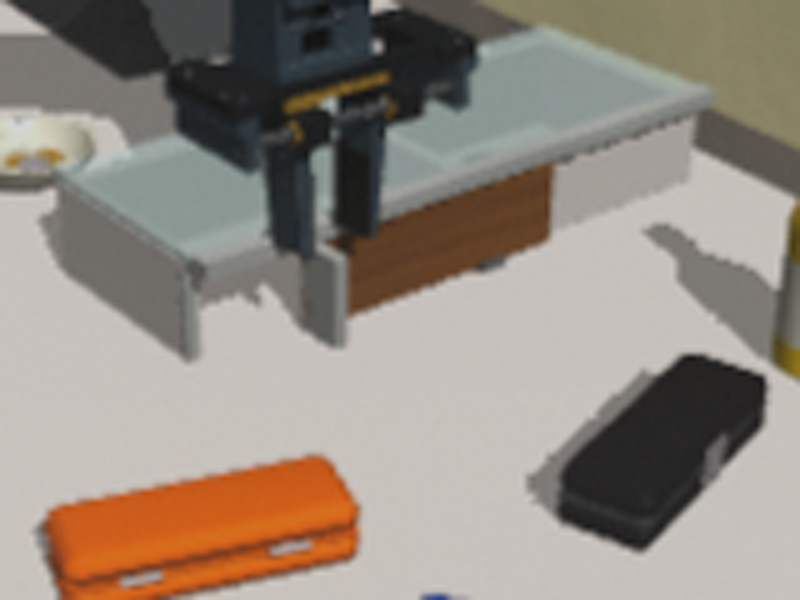

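The side crop shows the fingers at (292,250) and (360,230), straddling the pull at (336,255). Next I descend and slide.

Emit:
{"api": "send_rows", "payload": {
  "motion": [
    {"tx": -0.01,"ty": 0.004,"tz": 0,"rx": 0,"ry": 0,"rz": 0,"gripper": 0.12},
    {"tx": 0,"ty": 0,"tz": 0.03,"rx": 0,"ry": 0,"rz": 0,"gripper": 0.12},
    {"tx": 0,"ty": 0,"tz": 0.04,"rx": 0,"ry": 0,"rz": 0,"gripper": 0.12},
    {"tx": 0,"ty": 0,"tz": 0.04,"rx": 0,"ry": 0,"rz": 0,"gripper": 0.12},
    {"tx": 0,"ty": 0,"tz": 0,"rx": 0,"ry": 0,"rz": 0,"gripper": 0.12}
  ]
}}

```text
time_s: 4.1
ee_pos: [531.5, 90.3, 27.8]
ee_rot: [-179.8, 0.0, 93.9]
force: [-0.3, -0.5, 0.8]
gripper_width: 39.8
gripper_force: 0.0
```

```bash
python3 - <<'E'
from h import *
s=env.state();print(C(s["ee_pos"]),s["force"])
E
```

```text
[-24.47792594 146.08679517  27.78794959] [-0.33242626 -0.53667313  0.77204893]
```

Emit:
{"api": "send_rows", "payload": {
  "motion": [
    {"tx": 0,"ty": 0.03,"tz": 0,"rx": 0,"ry": 0,"rz": 0,"gripper": 0.12},
    {"tx": 0,"ty": 0.03,"tz": 0,"rx": 0,"ry": 0,"rz": 0,"gripper": 0.12},
    {"tx": 0,"ty": 0.03,"tz": 0,"rx": 0,"ry": 0,"rz": 0,"gripper": 0.12},
    {"tx": 0,"ty": 0.03,"tz": 0,"rx": 0,"ry": 0,"rz": 0,"gripper": 0.12},
    {"tx": 0,"ty": 0.03,"tz": 0,"rx": 0,"ry": 0,"rz": 0,"gripper": 0.12},
    {"tx": 0,"ty": 0.03,"tz": 0,"rx": 0,"ry": 0,"rz": 0,"gripper": 0.12},
    {"tx": 0,"ty": 0.03,"tz": 0,"rx": 0,"ry": 0,"rz": 0,"gripper": 0.12},
    {"tx": 0,"ty": 0.03,"tz": 0,"rx": 0,"ry": 0,"rz": 0,"gripper": 0.12},
    {"tx": 0,"ty": 0.03,"tz": 0,"rx": 0,"ry": 0,"rz": 0,"gripper": 0.12},
    {"tx": 0,"ty": 0.02,"tz": 0,"rx": 0,"ry": 0,"rz": 0,"gripper": 0.12},
    {"tx": 0,"ty": 0,"tz": 0,"rx": 0,"ry": 0,"rz": 0,"gripper": 0.12}
  ]
}}

```text
time_s: 5.48
ee_pos: [678.5, 100.3, 28.8]
ee_rot: [179.9, 0.0, 93.9]
force: [0.9, -0.7, -0.4]
gripper_width: 40.0
gripper_force: 0.0
```

Emit:
{"api": "send_rows", "payload": {
  "motion": [
    {"tx": 0,"ty": 0.008,"tz": 0,"rx": 0,"ry": 0,"rz": 0,"gripper": 0.12},
    {"tx": 0,"ty": 0,"tz": 0,"rx": 0,"ry": 0,"rz": 0,"gripper": 0.12}
  ]
}}

```text
time_s: 5.72
ee_pos: [681.3, 100.5, 28.9]
ee_rot: [180.0, 0.0, 93.9]
force: [1.1, 0.1, 0.4]
gripper_width: 40.2
gripper_force: 0.0
```

Emit:
{"api": "send_rows", "payload": {
  "motion": [
    {"tx": 0,"ty": 0.008,"tz": 0,"rx": 0,"ry": 0,"rz": 0,"gripper": 0.12},
    {"tx": 0,"ty": 0,"tz": 0,"rx": 0,"ry": 0,"rz": 0,"gripper": 0.12}
  ]
}}

```text
time_s: 5.98
ee_pos: [685.5, 100.8, 29.0]
ee_rot: [180.0, 0.0, 93.9]
force: [0.2, -1.1, 0.4]
gripper_width: 40.1
gripper_force: 0.1
```

```bash
python3 - <<'E'
from h import *
s=env.state();print(C(s["ee_pos"]),s["force"])
E
```

```text
[-24.29612636  -8.25361392  28.98180207] [ 0.19816553 -1.14004486  0.35075121]
```

Pull at about y = 7 now; pushing to the stop.

Emit:
{"api": "send_rows", "payload": {
  "motion": [
    {"tx": 0,"ty": 0.006,"tz": 0,"rx": 0,"ry": 0,"rz": 0,"gripper": 0.12},
    {"tx": 0,"ty": 0,"tz": 0,"rx": 0,"ry": 0,"rz": 0,"gripper": 0.12}
  ]
}}

```text
time_s: 6.22
ee_pos: [688.6, 101.1, 29.0]
ee_rot: [180.0, -0.0, 93.9]
force: [0.7, -0.7, -0.3]
gripper_width: 40.0
gripper_force: 0.2
```

Emit:
{"api": "send_rows", "payload": {
  "motion": [
    {"tx": 0,"ty": 0.006,"tz": 0,"rx": 0,"ry": 0,"rz": 0,"gripper": 0.12},
    {"tx": 0,"ty": 0,"tz": 0,"rx": 0,"ry": 0,"rz": 0,"gripper": 0.12}
  ]
}}

```text
time_s: 6.48
ee_pos: [689.0, 101.1, 28.8]
ee_rot: [-179.7, 0.0, 93.9]
force: [-6.0, -0.6, 3.9]
gripper_width: 40.2
gripper_force: 3.1
```

Emit:
{"api": "send_rows", "payload": {
  "motion": [
    {"tx": -0.01,"ty": -0.016,"tz": 0,"rx": 0,"ry": 0,"rz": 0,"gripper": 0.12},
    {"tx": 0,"ty": 0,"tz": -0.08,"rx": 0,"ry": 0,"rz": 0,"gripper": 0.12},
    {"tx": -0.02,"ty": 0,"tz": -0.1,"rx": 0,"ry": 0,"rz": 0,"gripper": -1},
    {"tx": -0.06,"ty": 0,"tz": -0.05,"rx": 0,"ry": 0,"rz": 0,"gripper": -1},
    {"tx": -0.1,"ty": 0,"tz": 0,"rx": 0,"ry": 0,"rz": 0.3,"gripper": -1},
    {"tx": 0,"ty": 0,"tz": 0,"rx": 0,"ry": 0,"rz": 0.3,"gripper": -1},
    {"tx": 0,"ty": 0,"tz": 0,"rx": 0,"ry": 0,"rz": 0.3,"gripper": -1},
    {"tx": 0,"ty": 0,"tz": 0,"rx": 0,"ry": 0,"rz": 0.3,"gripper": -1},
    {"tx": 0,"ty": 0,"tz": 0,"rx": 0,"ry": 0,"rz": 0.3,"gripper": -1},
    {"tx": 0,"ty": 0,"tz": 0,"rx": 0,"ry": 0,"rz": 0.3,"gripper": -1},
    {"tx": 0,"ty": 0,"tz": 0,"rx": 0,"ry": 0,"rz": 0.3,"gripper": -1},
    {"tx": 0,"ty": 0,"tz": 0,"rx": 0,"ry": 0,"rz": 0.3,"gripper": -1}
  ]
}}

```text
time_s: 7.98
ee_pos: [690.0, 5.5, 144.1]
ee_rot: [180.0, -0.1, 21.6]
force: [0.4, -0.7, -0.3]
gripper_width: 91.4
gripper_force: 0.0
```

```bash
python3 - <<'E'
from h import *
s=env.state();print(s["ee_pos"],s["ee_rot"],s["qpos"]); delta([612,-127,110],[180,0,21])
T=grab("top");S=grab("side");np.set_printoptions(precision=1,suppress=True)
# check case height: top-face centroid in both views (dark, top face brightness)
for f,(x0,y0,x1,y1) in((T,(275,115,325,180)),(S,(295,190,350,240))):
    g=f["frame"][y0:y1,x0:x1].max(2); m=(g<50).astype(np.uint8)
    c=max(cv2.findContours(m,0,2)[0],key=cv2.contourArea); r=cv2.minAreaRect(c); print(np.add(r[0],(x0,y0)))
cs=lambda u,v:(190+u/5,125+v/5); ct=lambda u,v:(150+u/3,50+v/3)
print(tri(T,ct(447,227),S,cs(765,377)),tri(T,ct(497,353),S,cs(640,515)),onz(T,*ct(421,303),40))
cv2.imwrite("pics/t2.png",cv2.resize(T["frame"][50:210,150:350,::-1],None,fx=3,fy=3,interpolation=cv2.INTER_CUBIC))
E
```

```text
[690.01071648   5.53869875 144.10320545] [ 1.79962656e+02 -8.76150188e-02  2.15645992e+01] [-4.94196210e-01  3.11792310e+01  7.89027640e+01 -1.81790442e-03
  6.98227785e+01  6.79418587e+01]
turn [ 0.001 -0.003  0.019] shift after [-0.241  0.192  0.068] comp [-119.7   -6.4  144.1] 7.975
[299.  150.4]
[321.9 213.9]
(array([ 688.7, -128.9,   38.8]), np.float64(1.5751153040318786)) (array([ 551. , -180.1,   26. ]), np.float64(7.221598843475525)) [ 605.7 -100.    40. ]
```

View pics/t2.png

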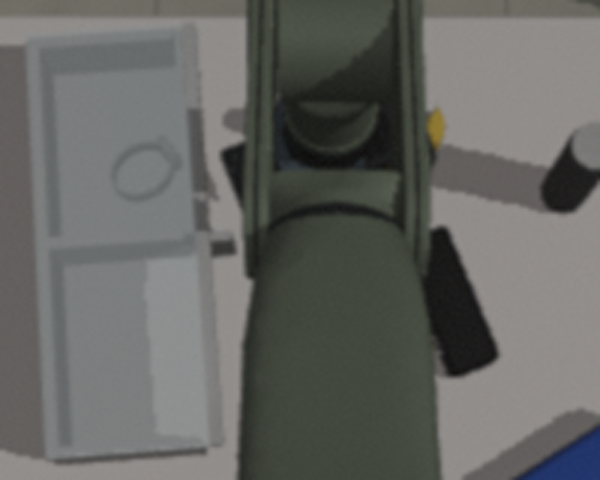

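The door is fully open, with the pull at (220,242) beside the partition. The case still lies at (463,302), and its top triangulates to about 39 mm. Next I grasp it.

Emit:
{"api": "send_rows", "payload": {
  "motion": [
    {"tx": -0.06,"ty": 0.048,"tz": 0,"rx": 0,"ry": 0,"rz": 0.019,"gripper": -1},
    {"tx": -0.06,"ty": 0.048,"tz": 0,"rx": 0,"ry": 0,"rz": 0,"gripper": -1},
    {"tx": -0.06,"ty": 0.048,"tz": 0,"rx": 0,"ry": 0,"rz": 0,"gripper": -1},
    {"tx": -0.06,"ty": 0.048,"tz": 0.04,"rx": 0,"ry": 0,"rz": 0,"gripper": -1},
    {"tx": 0,"ty": 0,"tz": 0.08,"rx": 0,"ry": 0,"rz": 0,"gripper": -1},
    {"tx": 0,"ty": 0,"tz": 0,"rx": 0,"ry": 0,"rz": 0,"gripper": -1}
  ]
}}

```text
time_s: 8.82
ee_pos: [610.7, -127.4, 81.4]
ee_rot: [-179.8, 0.3, 21.4]
force: [-0.2, -0.4, 0.6]
gripper_width: 91.2
gripper_force: 0.0
```

```bash
python3 - <<'E'
from h import *
delta([612,-127,10],[180,0,21])
S=grab("side")
cv2.imwrite("pics/s2.png",cv2.resize(S["frame"][145:265,240:400,::-1],None,fx=4,fy=4,interpolation=cv2.INTER_CUBIC))
E
```

```text
turn [-0.007  0.009  0.013] shift after [0.003 0.    0.143] comp [-247.    81.7   81.4] 8.825
```

View pics/s2.png

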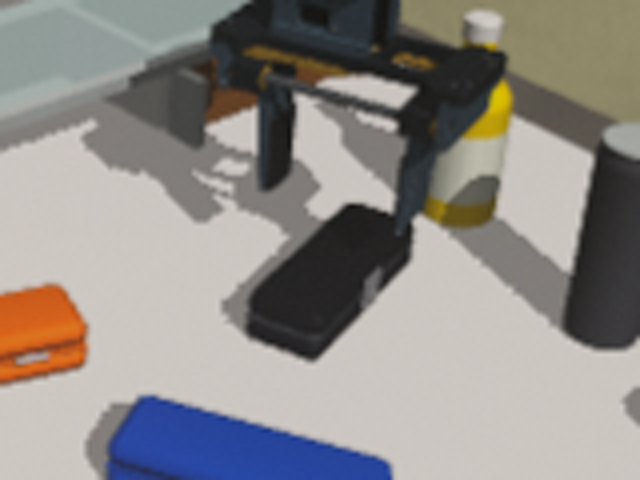

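The fingers at (275,185) and (405,220) straddle the case centre, still 40 mm above it.

Emit:
{"api": "send_rows", "payload": {
  "motion": [
    {"tx": 0,"ty": 0,"tz": 0.05,"rx": 0,"ry": 0,"rz": 0.01,"gripper": -1},
    {"tx": 0,"ty": 0,"tz": 0.05,"rx": 0,"ry": 0,"rz": 0,"gripper": -1},
    {"tx": 0,"ty": 0,"tz": 0.036,"rx": 0,"ry": 0,"rz": 0,"gripper": -1},
    {"tx": 0,"ty": 0,"tz": 0,"rx": 0,"ry": 0,"rz": 0,"gripper": 0.6},
    {"tx": 0,"ty": 0,"tz": 0,"rx": 0,"ry": 0,"rz": 0,"gripper": 0.6},
    {"tx": 0,"ty": 0,"tz": 0,"rx": 0,"ry": 0,"rz": 0,"gripper": 0.6},
    {"tx": 0,"ty": 0,"tz": 0,"rx": 0,"ry": 0,"rz": 0,"gripper": 0.6},
    {"tx": 0,"ty": 0,"tz": 0,"rx": 0,"ry": 0,"rz": 0,"gripper": 0.6}
  ],
  "grip_force": 15
}}

```text
time_s: 9.88
ee_pos: [613.7, -127.5, 16.9]
ee_rot: [179.9, -0.1, 21.0]
force: [-0.1, -0.2, 5.3]
gripper_width: 57.8
gripper_force: 15.0
```

```bash
python3 - <<'E'
from h import *
delta(W(-85,114,15),[180,0,A])
E
```

```text
turn [ 0.001 -0.003  0.572] shift after [-0.071 -0.324  0.004] comp [-247.2   78.7   16.9] 9.875
```

Emit:
{"api": "send_rows", "payload": {
  "motion": [
    {"tx": 0,"ty": 0,"tz": -0.02,"rx": 0,"ry": 0,"rz": 0,"gripper": 0.6},
    {"tx": 0,"ty": 0,"tz": -0.02,"rx": 0,"ry": 0,"rz": 0.19,"gripper": 0.6},
    {"tx": 0,"ty": 0,"tz": 0,"rx": 0,"ry": 0,"rz": 0.19,"gripper": 0.6},
    {"tx": 0,"ty": 0,"tz": 0,"rx": 0,"ry": 0,"rz": 0.192,"gripper": 0.6},
    {"tx": -0.014,"ty": -0.05,"tz": 0,"rx": 0,"ry": 0,"rz": 0,"gripper": 0.6},
    {"tx": -0.014,"ty": -0.065,"tz": 0,"rx": 0,"ry": 0,"rz": 0,"gripper": 0.6},
    {"tx": -0.014,"ty": -0.065,"tz": 0,"rx": 0,"ry": 0,"rz": 0,"gripper": 0.6},
    {"tx": -0.014,"ty": -0.065,"tz": 0,"rx": 0,"ry": 0,"rz": 0,"gripper": 0.6},
    {"tx": -0.014,"ty": -0.05,"tz": 0,"rx": 0,"ry": 0,"rz": 0,"gripper": 0.6},
    {"tx": 0,"ty": -0.03,"tz": 0,"rx": 0,"ry": 0,"rz": 0,"gripper": 0.6},
    {"tx": 0,"ty": 0,"tz": 0.02,"rx": 0,"ry": 0,"rz": 0,"gripper": 0.6},
    {"tx": 0,"ty": 0,"tz": 0,"rx": 0,"ry": 0,"rz": 0,"gripper": 0.6}
  ]
}}

```text
time_s: 11.38
ee_pos: [566.6, 32.0, 24.9]
ee_rot: [180.0, 0.1, 3.9]
force: [0.2, 0.4, -1.7]
gripper_width: 58.0
gripper_force: 15.0
```

```bash
python3 - <<'E'
from h import *
delta(W(-85,114,17),[180,0,A]); print(env.state()["force"],env.state()["gripper_width"])
E
```

```text
turn [0.    0.004 0.   ] shift after [0.002 0.    0.016] comp [-85.  115.   24.9] 11.375
[ 0.15776819  0.36640361 -1.69323924] 58.026604212372526
```

Emit:
{"api": "send_rows", "payload": {
  "motion": [
    {"tx": 0,"ty": 0,"tz": 0.014,"rx": 0,"ry": 0,"rz": 0,"gripper": 0.6},
    {"tx": 0,"ty": 0,"tz": 0,"rx": 0,"ry": 0,"rz": 0,"gripper": -0.7},
    {"tx": 0,"ty": 0,"tz": 0,"rx": 0,"ry": 0,"rz": 0,"gripper": -0.7},
    {"tx": 0,"ty": 0,"tz": 0,"rx": 0,"ry": 0,"rz": 0,"gripper": -0.7},
    {"tx": 0,"ty": 0,"tz": -0.06,"rx": 0,"ry": 0,"rz": 0,"gripper": -0.7},
    {"tx": 0,"ty": 0,"tz": -0.1,"rx": 0,"ry": 0,"rz": 0,"gripper": -0.7},
    {"tx": 0,"ty": 0.1,"tz": -0.05,"rx": 0,"ry": 0,"rz": 0,"gripper": -0.7},
    {"tx": 0,"ty": 0.1,"tz": -0.05,"rx": 0,"ry": 0,"rz": 0,"gripper": -0.7},
    {"tx": 0,"ty": 0.1,"tz": -0.05,"rx": 0,"ry": 0,"rz": 0,"gripper": -0.7},
    {"tx": 0,"ty": 0,"tz": 0,"rx": 0,"ry": 0,"rz": -0.333,"gripper": -0.7},
    {"tx": 0,"ty": 0,"tz": 0,"rx": 0,"ry": 0,"rz": -0.333,"gripper": -0.7},
    {"tx": 0,"ty": 0,"tz": 0,"rx": 0,"ry": 0,"rz": -0.333,"gripper": -0.7}
  ]
}}

```text
time_s: 12.88
ee_pos: [577.3, -117.5, 174.3]
ee_rot: [180.0, -0.0, 34.1]
force: [-0.3, 0.2, -1.0]
gripper_width: 77.1
gripper_force: 0.0
```

Emit:
{"api": "send_rows", "payload": {
  "motion": [
    {"tx": 0,"ty": 0,"tz": 0,"rx": 0,"ry": 0,"rz": -0.333,"gripper": -0.7},
    {"tx": 0,"ty": 0,"tz": 0,"rx": 0,"ry": 0,"rz": -0.333,"gripper": -0.7},
    {"tx": 0,"ty": 0,"tz": 0,"rx": 0,"ry": 0,"rz": -0.333,"gripper": -0.7},
    {"tx": 0,"ty": 0,"tz": 0,"rx": 0,"ry": 0,"rz": -0.333,"gripper": -0.7},
    {"tx": 0,"ty": 0,"tz": 0,"rx": 0,"ry": 0,"rz": -0.333,"gripper": -0.7},
    {"tx": 0,"ty": 0,"tz": 0,"rx": 0,"ry": 0,"rz": -0.336,"gripper": -0.7},
    {"tx": 0,"ty": 0,"tz": 0,"rx": 0,"ry": 0.2,"rz": 0,"gripper": -0.7},
    {"tx": 0,"ty": 0,"tz": 0,"rx": 0,"ry": 0.2,"rz": 0,"gripper": -0.7},
    {"tx": 0,"ty": 0,"tz": 0,"rx": 0,"ry": 0.2,"rz": 0,"gripper": -0.7},
    {"tx": 0,"ty": 0,"tz": 0,"rx": 0,"ry": 0.2,"rz": 0,"gripper": -0.7},
    {"tx": 0,"ty": 0,"tz": 0,"rx": 0,"ry": 0.2,"rz": 0,"gripper": -0.7}
  ]
}}

```text
time_s: 14.25
ee_pos: [577.5, -117.5, 174.4]
ee_rot: [179.9, -30.2, 93.9]
force: [-0.0, -0.3, -0.8]
gripper_width: 77.3
gripper_force: 0.0
```

```bash
python3 - <<'E'
from h import *
s=env.state(); print(s["qpos"],s["ee_rot"])
R1=(Rn.from_euler("xyz",[180,0,90+A],degrees=True)*Rn.from_euler("y",60,degrees=True)).as_euler("xyz",degrees=True)
delta(W(-150,114,24),R1)
T=grab("top")
cv2.imwrite("pics/t3.png",cv2.resize(T["frame"][50:230,150:350,::-1],None,fx=3,fy=3,interpolation=cv2.INTER_CUBIC))
E
```

```text
[-26.9099472   28.71817102  85.58915946  25.82229192  82.94844963
 -37.94009598] [179.91283975 -30.15376925  93.88257197]
turn [0.002 0.995 0.002] shift after [-0.176  0.     0.297] comp [-234.9  114.1  174.4] 14.25
```

View pics/t3.png

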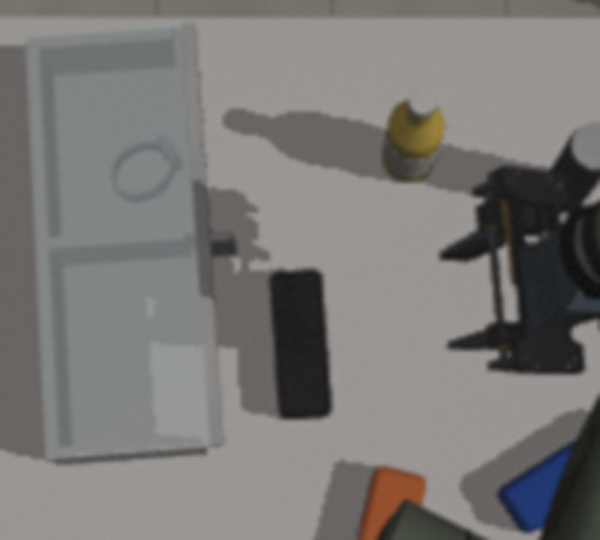

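The case lies at crop (300,343), parallel to the front and centred on the doorway (rows 250 to 443). Next I finish the tilt and go low behind it.

Emit:
{"api": "send_rows", "payload": {
  "motion": [
    {"tx": 0,"ty": 0,"tz": 0,"rx": 0,"ry": 0.2,"rz": 0,"gripper": -0.7},
    {"tx": 0,"ty": 0,"tz": 0,"rx": 0,"ry": 0.2,"rz": 0,"gripper": -0.7},
    {"tx": 0,"ty": 0,"tz": 0,"rx": 0,"ry": 0.2,"rz": 0,"gripper": -0.7},
    {"tx": 0,"ty": 0,"tz": 0,"rx": 0,"ry": 0.2,"rz": 0,"gripper": -0.7},
    {"tx": 0,"ty": 0,"tz": 0,"rx": 0,"ry": 0.195,"rz": 0,"gripper": -0.7},
    {"tx": -0.035,"ty": 0,"tz": 0.055,"rx": 0,"ry": 0,"rz": 0,"gripper": -0.7},
    {"tx": -0.035,"ty": 0,"tz": 0.055,"rx": 0,"ry": 0,"rz": 0,"gripper": -0.7},
    {"tx": -0.035,"ty": 0,"tz": 0.055,"rx": 0,"ry": 0,"rz": 0,"gripper": -0.7},
    {"tx": -0.035,"ty": 0,"tz": 0.05,"rx": 0,"ry": 0,"rz": 0,"gripper": -0.7},
    {"tx": 0,"ty": 0,"tz": 0,"rx": 0,"ry": 0,"rz": 0,"gripper": -0.7}
  ]
}}

```text
time_s: 15.55
ee_pos: [572.4, -58.2, 58.2]
ee_rot: [-179.6, -59.9, 93.6]
force: [0.9, -0.1, 0.5]
gripper_width: 77.5
gripper_force: 0.0
```

```bash
python3 - <<'E'
from h import *
s=env.state(); print(s["qpos"],s["force"])
R1=(Rn.from_euler("xyz",[180,0,90+A],degrees=True)*Rn.from_euler("y",60,degrees=True)).as_euler("xyz",degrees=True)
delta(W(-150,114,18),R1)
E
```

```text
[-31.3552825   45.95007367  91.73222699  44.85555289  88.11257621
 -56.45583713] [ 0.90627924 -0.05420332  0.549938  ]
turn [-0.007  0.003 -0.005] shift after [-0.044  0.003  0.084] comp [-175.4  115.3   58.2] 15.55
```

Emit:
{"api": "send_rows", "payload": {
  "motion": [
    {"tx": -0.022,"ty": 0,"tz": 0.042,"rx": 0,"ry": 0,"rz": 0,"gripper": -0.7},
    {"tx": -0.022,"ty": 0,"tz": 0.042,"rx": 0,"ry": 0,"rz": 0,"gripper": -0.7},
    {"tx": 0.02,"ty": 0,"tz": 0.035,"rx": 0,"ry": 0,"rz": 0,"gripper": -0.7},
    {"tx": 0.01,"ty": 0,"tz": 0.0175,"rx": 0,"ry": 0,"rz": 0,"gripper": -0.7},
    {"tx": 0.015,"ty": 0,"tz": 0.026,"rx": 0,"ry": 0,"rz": 0,"gripper": -0.7},
    {"tx": 0.015,"ty": 0,"tz": 0.026,"rx": 0,"ry": 0,"rz": 0,"gripper": -0.7},
    {"tx": 0.015,"ty": 0,"tz": 0.026,"rx": 0,"ry": 0,"rz": 0,"gripper": -0.7},
    {"tx": 0.015,"ty": 0,"tz": 0.026,"rx": 0,"ry": 0,"rz": 0,"gripper": -0.7},
    {"tx": 0,"ty": 0,"tz": 0,"rx": 0,"ry": 0,"rz": 0,"gripper": -0.7}
  ]
}}

```text
time_s: 16.68
ee_pos: [564.9, 57.2, 18.7]
ee_rot: [-179.9, -59.9, 93.8]
force: [-0.2, 0.5, 0.2]
gripper_width: 77.5
gripper_force: 0.0
```

```bash
python3 - <<'E'
from h import *
s=env.state(); print(s["force"])
R1=(Rn.from_euler("xyz",[180,0,90+A],degrees=True)*Rn.from_euler("y",60,degrees=True)).as_euler("xyz",degrees=True)
delta(W(30,114,18),R1)
T=grab("top");S=grab("side")
a=cv2.resize(T["frame"][90:210,150:310,::-1],(400,300),interpolation=cv2.INTER_CUBIC)
b=cv2.resize(S["frame"][125:245,190:350,::-1],(400,300),interpolation=cv2.INTER_CUBIC)
cv2.imwrite("pics/p4.png",np.hstack([a,b]))
E
```

```text
[-0.19832158  0.51915254  0.15092877]
turn [-0.004  0.005 -0.   ] shift after [0.089 0.002 0.156] comp [-59.7 115.   18.7] 16.675
```

View pics/p4.png

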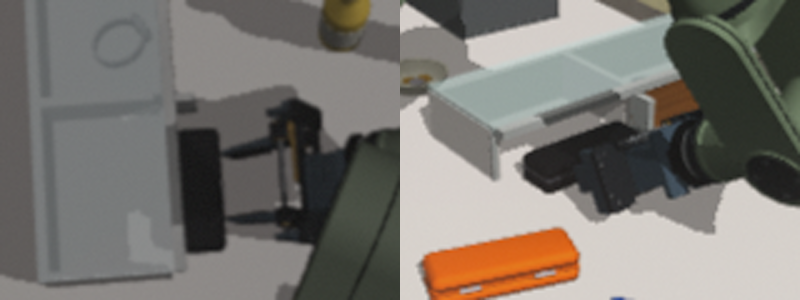

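The picture pair shows the case at (203,190), square to the doorway and being pushed evenly, with both ends clear of the jambs.

Emit:
{"api": "send_rows", "payload": {
  "motion": [
    {"tx": 0.013,"ty": 0,"tz": 0.0225,"rx": 0,"ry": 0,"rz": 0,"gripper": -0.7},
    {"tx": 0.013,"ty": 0,"tz": 0.0225,"rx": 0,"ry": 0,"rz": 0,"gripper": -0.7},
    {"tx": 0.013,"ty": 0,"tz": 0.0225,"rx": 0,"ry": 0,"rz": 0,"gripper": -0.7},
    {"tx": 0.013,"ty": 0,"tz": 0.0225,"rx": 0,"ry": 0,"rz": 0,"gripper": -0.7},
    {"tx": 0.013,"ty": 0,"tz": 0.0225,"rx": 0,"ry": 0,"rz": 0,"gripper": -0.7},
    {"tx": 0.013,"ty": 0,"tz": 0.0225,"rx": 0,"ry": 0,"rz": 0,"gripper": -0.7},
    {"tx": 0.006,"ty": 0,"tz": 0.0105,"rx": 0,"ry": 0,"rz": 0,"gripper": -0.7},
    {"tx": 0.004,"ty": 0,"tz": 0.007,"rx": 0,"ry": 0,"rz": 0,"gripper": -0.7},
    {"tx": 0,"ty": 0,"tz": 0,"rx": 0,"ry": 0,"rz": 0,"gripper": -0.7}
  ]
}}

```text
time_s: 17.9
ee_pos: [559.7, 143.8, 18.7]
ee_rot: [180.0, -59.9, 93.9]
force: [-0.1, 0.2, -0.0]
gripper_width: 77.4
gripper_force: 0.0
```

```bash
python3 - <<'E'
from h import *
s=env.state(); print(s["force"],C(s["ee_pos"]))
E
```

```text
[-0.11399554  0.24150731 -0.0242003 ] [ 27.01410838 114.3013762   18.73134061]
```

Emit:
{"api": "send_rows", "payload": {
  "motion": [
    {"tx": -0.02,"ty": 0,"tz": -0.035,"rx": 0,"ry": 0,"rz": 0,"gripper": -0.7},
    {"tx": -0.04,"ty": 0,"tz": -0.069,"rx": 0,"ry": 0,"rz": 0,"gripper": -0.7},
    {"tx": -0.04,"ty": 0,"tz": -0.069,"rx": 0,"ry": 0,"rz": 0,"gripper": 0.12},
    {"tx": -0.02,"ty": 0,"tz": -0.09,"rx": 0,"ry": 0,"rz": 0,"gripper": 0.12},
    {"tx": 0.05,"ty": 0,"tz": -0.08,"rx": 0,"ry": 0,"rz": 0,"gripper": 0.12},
    {"tx": 0.05,"ty": 0,"tz": -0.05,"rx": 0,"ry": 0,"rz": 0,"gripper": 0.12},
    {"tx": 0,"ty": 0,"tz": 0,"rx": 0,"ry": -0.25,"rz": 0,"gripper": 0.12},
    {"tx": 0,"ty": 0,"tz": 0,"rx": 0,"ry": -0.25,"rz": 0,"gripper": 0.12},
    {"tx": 0,"ty": 0,"tz": 0,"rx": 0,"ry": -0.25,"rz": 0,"gripper": 0.12},
    {"tx": 0,"ty": 0,"tz": 0,"rx": 0,"ry": -0.25,"rz": 0,"gripper": 0.12},
    {"tx": 0,"ty": 0,"tz": 0,"rx": 0,"ry": -0.25,"rz": 0,"gripper": 0.12},
    {"tx": 0,"ty": 0,"tz": 0,"rx": 0,"ry": -0.25,"rz": 0,"gripper": 0.12}
  ]
}}

```text
time_s: 19.4
ee_pos: [571.7, -32.9, 109.3]
ee_rot: [179.9, -14.6, 93.7]
force: [-0.1, -1.0, -0.9]
gripper_width: 40.4
gripper_force: 0.0
```

Emit:
{"api": "send_rows", "payload": {
  "motion": [
    {"tx": 0,"ty": 0,"tz": 0,"rx": 0,"ry": -0.25,"rz": 0,"gripper": 0.12},
    {"tx": 0,"ty": 0,"tz": 0,"rx": 0,"ry": -0.247,"rz": 0,"gripper": 0.12},
    {"tx": 0,"ty": 0,"tz": 0,"rx": 0,"ry": 0,"rz": 0,"gripper": 0.12}
  ]
}}

```text
time_s: 19.77
ee_pos: [571.4, -30.3, 109.1]
ee_rot: [-180.0, 0.0, 94.0]
force: [0.6, -0.4, 0.5]
gripper_width: 40.2
gripper_force: 0.0
```

```bash
python3 - <<'E'
from h import *
delta(W(-24,4,85),[180,0,90+A])
T=grab("top");S=grab("side")
a=cv2.resize(T["frame"][90:210,150:310,::-1],(400,300),interpolation=cv2.INTER_CUBIC)
b=cv2.resize(S["frame"][125:245,190:350,::-1],(400,300),interpolation=cv2.INTER_CUBIC)
cv2.imwrite("pics/p5.png",np.hstack([a,b]))
E
```

```text
turn [-0.     0.001  0.004] shift after [0.247 0.221 0.048] comp [-147.5  114.3  109.1] 19.775
```

View pics/p5.png

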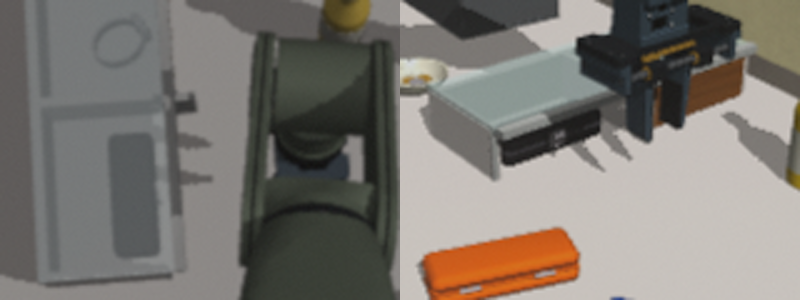

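The case lies flat under the glass at (133,195) in the left panel, well behind the door line. The pull is at (185,103). Now I close the door.

Emit:
{"api": "send_rows", "payload": {
  "motion": [
    {"tx": 0.06,"ty": 0.055,"tz": 0,"rx": 0,"ry": 0,"rz": 0,"gripper": 0.12},
    {"tx": 0.06,"ty": 0.055,"tz": 0,"rx": 0,"ry": 0,"rz": 0,"gripper": 0.12},
    {"tx": 0.06,"ty": 0.055,"tz": 0,"rx": 0,"ry": 0,"rz": 0,"gripper": 0.12},
    {"tx": 0.04,"ty": 0.04,"tz": 0,"rx": 0,"ry": 0,"rz": 0,"gripper": 0.12},
    {"tx": 0.026,"ty": 0.016,"tz": 0,"rx": 0,"ry": 0,"rz": 0,"gripper": 0.12},
    {"tx": 0,"ty": 0,"tz": 0,"rx": 0,"ry": 0,"rz": 0,"gripper": 0.12}
  ]
}}

```text
time_s: 20.62
ee_pos: [673.5, 98.5, 107.9]
ee_rot: [-179.9, 0.0, 93.8]
force: [-0.2, 0.3, -0.1]
gripper_width: 40.4
gripper_force: 0.0
```

```bash
python3 - <<'E'
from h import *
delta(W(-24,4,28),[180,0,90+A])
E
```

```text
turn [-0.003  0.001 -0.001] shift after [ 0.004 -0.     0.16 ] comp [-25.8   3.9 107.9] 20.625
```

Emit:
{"api": "send_rows", "payload": {
  "motion": [
    {"tx": 0.002,"ty": 0,"tz": 0.05,"rx": 0,"ry": 0,"rz": 0,"gripper": 0.12},
    {"tx": 0,"ty": 0,"tz": 0.035,"rx": 0,"ry": 0,"rz": 0,"gripper": 0.12},
    {"tx": 0,"ty": 0,"tz": 0.035,"rx": 0,"ry": 0,"rz": 0,"gripper": 0.12},
    {"tx": 0,"ty": 0,"tz": 0.038,"rx": 0,"ry": 0,"rz": 0,"gripper": 0.12},
    {"tx": 0,"ty": 0,"tz": 0,"rx": 0,"ry": 0,"rz": 0,"gripper": 0.12}
  ]
}}

```text
time_s: 21.25
ee_pos: [672.0, 99.8, 27.4]
ee_rot: [-179.8, 0.1, 93.8]
force: [0.8, 0.8, 0.5]
gripper_width: 40.1
gripper_force: 0.0
```

Emit:
{"api": "send_rows", "payload": {
  "motion": [
    {"tx": 0,"ty": -0.02,"tz": 0,"rx": 0,"ry": 0,"rz": 0,"gripper": 0.12},
    {"tx": 0,"ty": -0.036,"tz": 0,"rx": 0,"ry": 0,"rz": 0,"gripper": 0.12},
    {"tx": 0,"ty": -0.036,"tz": 0,"rx": 0,"ry": 0,"rz": 0,"gripper": 0.12},
    {"tx": 0,"ty": -0.036,"tz": 0,"rx": 0,"ry": 0,"rz": 0,"gripper": 0.12},
    {"tx": 0,"ty": -0.036,"tz": 0,"rx": 0,"ry": 0,"rz": 0,"gripper": 0.12},
    {"tx": 0,"ty": -0.036,"tz": 0,"rx": 0,"ry": 0,"rz": 0,"gripper": 0.12},
    {"tx": 0,"ty": -0.036,"tz": 0,"rx": 0,"ry": 0,"rz": 0,"gripper": 0.12},
    {"tx": 0,"ty": -0.036,"tz": 0,"rx": 0,"ry": 0,"rz": 0,"gripper": 0.12},
    {"tx": 0,"ty": -0.036,"tz": 0,"rx": 0,"ry": 0,"rz": 0,"gripper": 0.12},
    {"tx": 0,"ty": -0.036,"tz": 0,"rx": 0,"ry": 0,"rz": 0,"gripper": 0.12},
    {"tx": 0,"ty": -0.036,"tz": 0,"rx": 0,"ry": 0,"rz": 0,"gripper": 0.12},
    {"tx": 0,"ty": 0,"tz": 0,"rx": 0,"ry": 0,"rz": 0,"gripper": 0.12}
  ]
}}

```text
time_s: 22.75
ee_pos: [482.9, 87.3, 30.5]
ee_rot: [180.0, 0.0, 93.9]
force: [-0.3, -0.6, -0.6]
gripper_width: 39.9
gripper_force: 0.0
```

```bash
python3 - <<'E'
from h import *
delta(W(-24,223,28),[180,0,90+A]); print(env.state()["force"])
E
```

```text
turn [0.001 0.002 0.001] shift after [ 0.    -0.056  0.005] comp [-24.1 194.8  30.5] 22.75
[-0.26505089 -0.64783017 -0.55458555]
```

Emit:
{"api": "send_rows", "payload": {
  "motion": [
    {"tx": 0,"ty": -0.02,"tz": 0,"rx": 0,"ry": 0,"rz": 0,"gripper": 0.12},
    {"tx": 0,"ty": -0.02,"tz": 0,"rx": 0,"ry": 0,"rz": 0,"gripper": 0.12},
    {"tx": 0,"ty": -0.008,"tz": 0,"rx": 0,"ry": 0,"rz": 0,"gripper": 0.12},
    {"tx": 0,"ty": 0,"tz": 0,"rx": 0,"ry": 0,"rz": 0,"gripper": 0.12}
  ]
}}

```text
time_s: 23.25
ee_pos: [459.1, 85.7, 29.4]
ee_rot: [-179.9, 0.1, 93.9]
force: [-0.6, 0.0, -0.3]
gripper_width: 40.1
gripper_force: 0.0
```

Emit:
{"api": "send_rows", "payload": {
  "motion": [
    {"tx": 0,"ty": -0.006,"tz": 0,"rx": 0,"ry": 0,"rz": 0,"gripper": 0.12},
    {"tx": 0,"ty": 0,"tz": 0,"rx": 0,"ry": 0,"rz": 0,"gripper": 0.12}
  ]
}}

```text
time_s: 23.5
ee_pos: [456.6, 85.5, 29.4]
ee_rot: [-180.0, 0.1, 93.8]
force: [0.4, 0.2, -0.4]
gripper_width: 40.2
gripper_force: 0.1
```

Emit:
{"api": "send_rows", "payload": {
  "motion": [
    {"tx": 0,"ty": -0.006,"tz": 0,"rx": 0,"ry": 0,"rz": 0,"gripper": 0.12},
    {"tx": 0,"ty": 0,"tz": 0,"rx": 0,"ry": 0,"rz": 0,"gripper": 0.12}
  ]
}}

```text
time_s: 23.75
ee_pos: [454.5, 85.4, 29.6]
ee_rot: [179.9, 0.1, 93.9]
force: [2.6, -0.1, -1.8]
gripper_width: 40.3
gripper_force: 1.5
```

Emit:
{"api": "send_rows", "payload": {
  "motion": [
    {"tx": 0,"ty": -0.005,"tz": 0,"rx": 0,"ry": 0,"rz": 0,"gripper": 0.12},
    {"tx": 0,"ty": 0,"tz": 0,"rx": 0,"ry": 0,"rz": 0,"gripper": 0.12}
  ]
}}

```text
time_s: 24.0
ee_pos: [454.6, 85.5, 29.9]
ee_rot: [179.6, 0.0, 93.9]
force: [6.8, -0.0, -6.5]
gripper_width: 40.5
gripper_force: 4.0
```

The force rises with no motion, and the travel works out to 235 − 30 = 205 mm, so the door is fully shut. Now I back off and go up.

Emit:
{"api": "send_rows", "payload": {
  "motion": [
    {"tx": 0,"ty": 0.008,"tz": 0,"rx": 0,"ry": 0,"rz": 0,"gripper": 0.12},
    {"tx": -0.01,"ty": 0.01,"tz": 0,"rx": 0,"ry": 0,"rz": 0,"gripper": 0.12},
    {"tx": 0,"ty": 0,"tz": -0.06,"rx": 0,"ry": 0,"rz": 0,"gripper": 0.12},
    {"tx": 0,"ty": 0,"tz": -0.1,"rx": 0,"ry": 0,"rz": 0,"gripper": 0.12},
    {"tx": -0.08,"ty": 0,"tz": -0.08,"rx": 0,"ry": 0,"rz": 0,"gripper": 0.12},
    {"tx": -0.1,"ty": 0,"tz": -0.06,"rx": 0,"ry": 0,"rz": 0,"gripper": 0.12},
    {"tx": -0.1,"ty": 0,"tz": -0.06,"rx": 0,"ry": 0,"rz": 0,"gripper": 0.12},
    {"tx": 0,"ty": 0,"tz": 0,"rx": 0,"ry": 0,"rz": 0,"gripper": 0.12}
  ]
}}

```text
time_s: 25.0
ee_pos: [471.1, -61.7, 211.9]
ee_rot: [179.8, 0.1, 93.6]
force: [-0.1, 0.5, -0.5]
gripper_width: 40.1
gripper_force: 0.0
```

```bash
python3 - <<'E'
from h import *
T=grab("top");S=grab("side")
a=cv2.resize(T["frame"][:,:,::-1],(400,300),interpolation=cv2.INTER_AREA)
a=cv2.resize(T["frame"][50:218,130:354,::-1],(400,300),interpolation=cv2.INTER_CUBIC)
b=cv2.resize(S["frame"][:,:,::-1],(400,300),interpolation=cv2.INTER_AREA)
cv2.imwrite("pics/p6.png",np.hstack([a,b]))
E
```

```text
(no output)
```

View pics/p6.png

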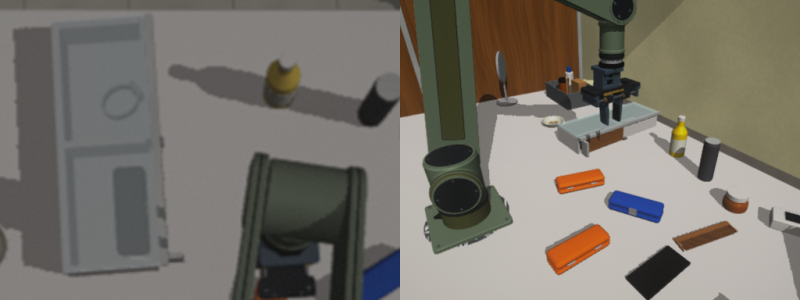

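The pull is at the near end, at (175,258), so the door is shut. The case lies under the glass at (130,210), and everything else is where it was.

```bash
python3 -c "
from workcell import env; print(env.job_done())"
```

```text
the job is handed in; nothing more can be done
None
```

The job is handed in at about 25 s of the allowed 72 s: the black glasses case lies flat under the glass, the door is fully shut, and the last pictures show nothing else moved.

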